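# Clip the temperature sensor onto the heat-sink plate

## Task

Squeeze the handles of the spring clip that carries the box-shaped sensor, lift it off the parking strip and, keeping it squeezed open, lower it astride the upright heat-sink plate on the grey training board, about the middle of the plate's length. Push it well down and release it, so that it sits upright and square with its jaws closed on the plate. Leave the plain clip on its strip as it is.

Things in the scene. Friction and masses are not known exactly. Their poses are not given: they have to be found in the camera images.
- clip: Peg-like steel spring clip, jaws down on a 4 mm strip, with white sensor box 34x20x40 mm at its +x end (x 20-54, z -6..34). Origin: pivot centre; x along pivot and gripped plate, y across it, z up. Two handles 24 mm wide (x), V-splayed: 57 mm over tops at z 38; fully squeezed along y: upright, 22 mm over outsides, z 4-46. Jaws reach z -50. Fully down on an edge, origin is 8 mm above it. 80 g.
- clip_jaw (a joint): The clip's opening, rad (each half about the pivot): 0 = jaws closed on a 4 mm plate, as at the start; 0.42 = handles fully squeezed, at their stop (jaw faces then 30 mm apart at z -32, 44 mm at z -50; 60 mm over their outsides); -0.05 = closed on nothing. A spring shuts it: each handle takes about 4 N to begin, up to 12 N to finish; squeeze with 20 to 40 N.
- plate_top (a point): Middle of the top edge of the upright aluminium heat-sink plate: 110 mm long, 4 mm thick, edge 100 mm above the bench; on a grey board 240x200x16 mm, with black cooling fins on one side of it (up to 48 mm above the bench) and a small motor, a plug and a terminal row 50 mm or more off it (below 56 mm). x runs along the edge, y across the plate, z up.
- plain_clip: Bystander: the same spring clip without a sensor box, on the same parking strip (an upright aluminium strip 210 mm long, 4 mm thick, top edge 80 mm above the bench, on a wooden foot 220x80x12 mm), its middle 100 mm or more along the strip from the other clip's. Origin and axes as for the other clip. Leave it alone.
Mind the look-alikes: they are no part of the job. Leave any green or purple look-alike of the clip alone.

How it is judged:
On the way, in this order (a step that is already met when the one before it is completed fails the run):
1. the clip is squeezed open and has been carried off the parking strip, 50 mm or more from where it stood (value of joint clip_jaw above 0.15 rad and distance of clip from where it was at the start of the episode above 0.05 m), for 0.1 s.
2. the clip, still squeezed open, is astride the plate: its origin less than 30 mm above the plate's edge, within 20 mm of it across and 40 mm of its middle along it (value of joint clip_jaw above 0.12 rad and z of clip in the frame of plate_top between 0 and 0.03 m and y of clip in the frame of plate_top between -0.02 and 0.02 m and x of clip in the frame of plate_top between -0.04 and 0.04 m), for 0.05 s.
At the end, for the whole second after the job is handed in: The sensor clip rests on the heat-sink plate, jaws closed (below 0.07 rad), origin 0 to 30 mm above the edge, within 10 mm across and 25 mm of the middle along it, upright and square within 0.2 rad, either way round. The plain clip is within 15 mm of where it stood (value of joint clip_jaw below 0.07 rad and z of clip in the frame of plate_top between 0 and 0.03 m and y of clip in the frame of plate_top between -0.01 and 0.01 m and x of clip in the frame of plate_top between -0.025 and 0.025 m and angle between clip's own z axis and vertical below 0.2 rad and angle between the x axis of clip and the x axis of plate_top, either way round below 0.2 rad and linear speed of clip below 0.02 m/s and distance of plain_clip from where it was at the start of the episode below 0.015 m); the robot touches nothing.
It fails at once if the plain clip is moved by more than 15 mm (distance of plain_clip from where it was at the start of the episode above 0.015 m).
It also fails if it takes over 45 s, if anything falls off the work surface, if the arm or the gripper's body presses on something with over 40 N, if the wrist force passes 120 N, or if a joint passes its speed limit or range.

## Robot

A 6-joint arm with a two-finger parallel gripper is mounted at the origin on the work surface. World frame = base frame: x ahead of the robot, y to its left, z up, the work surface at z = 0. Lengths are in m, angles in rad, forces in N, time in s.
With the tool pointing down it reaches from about 0.425 to 0.95 m from the base axis. Payload 3.5 kg.
Tool frame: the origin (TCP) lies midway between the tips of the shut fingers; the grasp point (between the pads) lies 19 mm behind it; x points along the fingers, z is the direction in which the jaws open and shut, and the axes are right-handed (so a half turn about x gives the same grasp; the last joint's range is limited). The gripper opens to 85 mm and grips with 20 to 120 N. Pads are 22 mm wide; open, the fingers measure 114 mm over their backs; the gripper's body (76 mm by 85 mm) begins 54 mm behind the grasp point. The pads swing forward as they close: fully open they stand 13 mm farther back than shut.
Start: joints at [0.994, 0.286, 1.577, -0, 1.279, -0.15], TCP at [0.279, 0.614, 0.231] pointing down, gripper open.
Joint ranges: [-2.77, 2.77], [-0.9, 2.22], [0.21, 2.48], [-1.53, 4.67], [0.24, 2.81], [-2.84, 2.84]. Speed limits (rad/s): [2.79, 2.79, 3.14, 3.14, 3.14, 3.14].

## Interface

Orientations are given as a rotation vector (axis times angle).
In Python, from plant import env, camera, camera_info, workorder gives the robot as it stands. The module is installed in compiled form; this text tells all that it offers.
- The arm moves only by the shell command python3 -m inch 'ROWS' [FORCE]. ROWS is JSON, a list of rows, each a list of 3 entries, a list of its own where there are three numbers: the turn, a rotation vector about the tool's x, y, z in units of 6 degrees (1.0 is 6 degrees), then the shift along the tool's x, y, z in units of 25 mm (1.0 is 25 mm), then the finger opening in mm, from 0 to 85.4. A call has 1 to 12 rows; each row is the pose to reach, as a shift and turn from the pose commanded when the call began, along the tool's axes at that moment; what a row does not reach only later rows make up. A row lasts 1/12 s, in which the tool goes at most 41.7 mm and 7.16 degrees, less where a joint would pass 70% of its speed; a pose out of reach is approached as far as the arm can. A call with a gripper value outside its range is refused whole. The fingers move at their own pace and stop on an object; FORCE is the grip in N (left out, the last holds). Time passes only in rows, so rows that repeat a pose let the fingers close. It gives the time, the measured TCP pose, the force and the opening at its end, in the units of the state.
- env.get_obs(): the state, without advancing time (a new reading comes with each control period).
- camera(name): name is "scene" or "top" or "wrist"; returns the picture (400x640x3 uint8, red, green, blue); there is no depth.
- camera_info(name): a dict with "mtx" (3x3 intrinsics, pixels), "k1" (the pictures are not rectified: a ray, as slopes to the right and down, at radius r is drawn at 1 + k1 r^2 times it, then the intrinsics apply), "camera_from_world" (4x4, takes a point from world to camera coordinates); the wrist camera has in their place "tool_from_camera" (4x4, takes a point from camera to tool coordinates, whose origin is the TCP and whose axes are the tool frame's). Camera axes: x right, y up, looking along -z (the intrinsics and any distortion apply to the point x, -y, -z); pixel columns grow to the right and rows downward; lengths in m; the calibration is good to about 2 mm. A picture is of the moment at which its call begins: read the wrist's pose just before it. camera_info takes no time and is no camera call.
- workorder.sign_off(): hands the job in, once; it reports no verdict.
The state is a dict: "t": time; "q": joint angles; "joint_vel": joint speeds; "effort": joint torques, N m; "eef_pos": TCP position; "tcp_rot": TCP orientation; "force": force on the tool from outside, world axes, zero at the start; "moment": the same for the moment, N m; "gripper_width": finger opening in m.
Only numpy, scipy, OpenCV 4.12 (cv2) and the standard library are available. Lean on these libraries where they do the work, as an engineer would, in place of code of your own. Each camera call takes 0.05 s, during which the arm holds its last target.

## Working session

There is one attempt and no reset: what is moved stays moved. The work goes in short steps, Python scripts to look and compute and a shell command to move; the robot and the scene stay as the last step left them, time stands still between calls to the robot, and variables do not carry over. Pictures are saved under pics/ and viewed, and the job is handed in when it is done.

```bash
mkdir -p pics; ls
cat > h.py <<'E'
import numpy as np,cv2
from scipy.spatial.transform import Rotation as R
from plant import env,camera,camera_info
def save(im,n): cv2.imwrite('pics/'+n,im[:,:,::-1])
E
python3 - <<'E'
from h import *
o=env.get_obs();print(o['t'],o['eef_pos'],o['tcp_rot'],o['gripper_width'])
print(R.from_rotvec(o['tcp_rot']).as_matrix().round(3))
for n in ('scene','top','wrist'):
    save(camera(n),n+'0.png'); i=camera_info(n); print(n,{k:np.round(v,4).tolist() for k,v in i.items()})
E
```

```text
pics
0.0 [0.27900562 0.61389222 0.22990908] [-0.89042419  1.38365912  0.8888037 ] 0.08560203393133009
[[-0.001 -0.91   0.414]
 [-0.002  0.414  0.91 ]
 [-1.     0.    -0.002]]
scene {'mtx': [[426.4974, 0.0, 312.2399], [0.0, 426.4974, 199.014], [0.0, 0.0, 1.0]], 'k1': -0.0307, 'camera_from_world': [[0.8386, 0.5446, 0.0151, -0.4336], [-0.3819, 0.5678, 0.7292, 0.0997], [0.3886, -0.6173, 0.6841, -1.1429], [0.0, 0.0, 0.0, 1.0]]}
top {'mtx': [[449.2248, 0.0, 312.6367], [0.0, 449.2248, 202.5573], [0.0, 0.0, 1.0]], 'k1': -0.0923, 'camera_from_world': [[0.0124, -0.9998, 0.0122, 0.032], [0.9864, 0.0143, 0.1639, -0.4778], [-0.164, 0.01, 0.9864, -1.1334], [0.0, 0.0, 0.0, 1.0]]}
wrist {'mtx': [[342.9368, 0.0, 317.5106], [0.0, 342.9368, 201.0651], [0.0, 0.0, 1.0]], 'k1': -0.0574, 'tool_from_camera': [[0.0003, 0.3035, -0.9528, -0.1435], [0.0005, 0.9528, 0.3035, 0.0759], [1.0, -0.0006, 0.0001, 0.0002], [0.0, 0.0, 0.0, 1.0]]}
```

View pics/scene0.png

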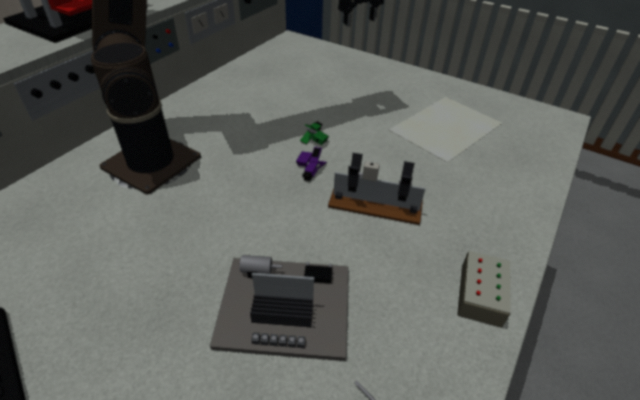

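View pics/top0.png

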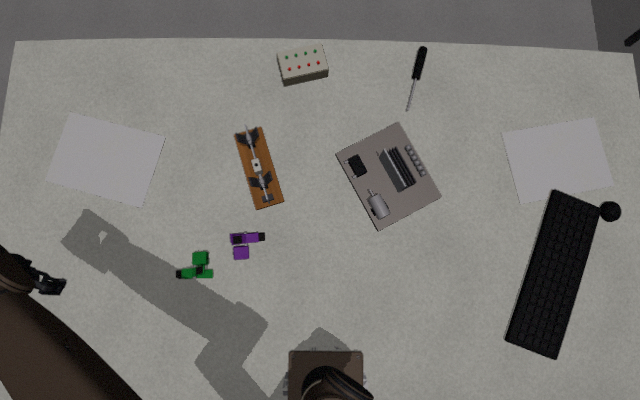

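View pics/wrist0.png

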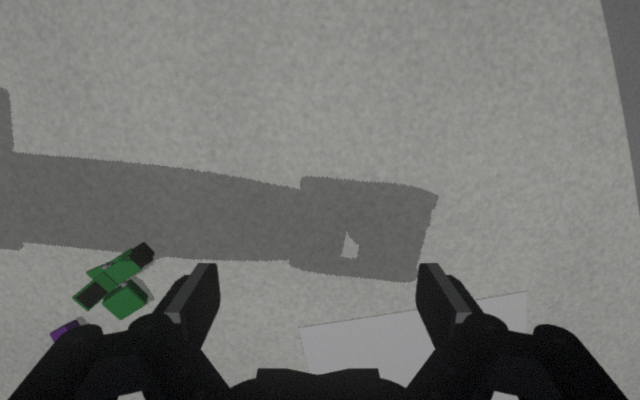

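Run:
```python
from h import *
a=cv2.imread('pics/top0.png')[105:225,215:315]; b=cv2.imread('pics/scene0.png')[135:235,315:440]
a=cv2.resize(a,(375,450),interpolation=2);b=cv2.resize(b,(425,340),interpolation=2)
c=np.zeros((450,800,3),np.uint8);c[:,:375]=a;c[:340,375:]=b
c=cv2.convertScaleAbs(c,alpha=1.7);cv2.imwrite('pics/crop0.png',c)
a=cv2.imread('pics/top0.png')[110:240,325:455]
cv2.imwrite('pics/crop1.png',cv2.convertScaleAbs(cv2.resize(a,(585,585),interpolation=2),alpha=1.5))
```

```text
(no output)
```

View pics/crop0.png

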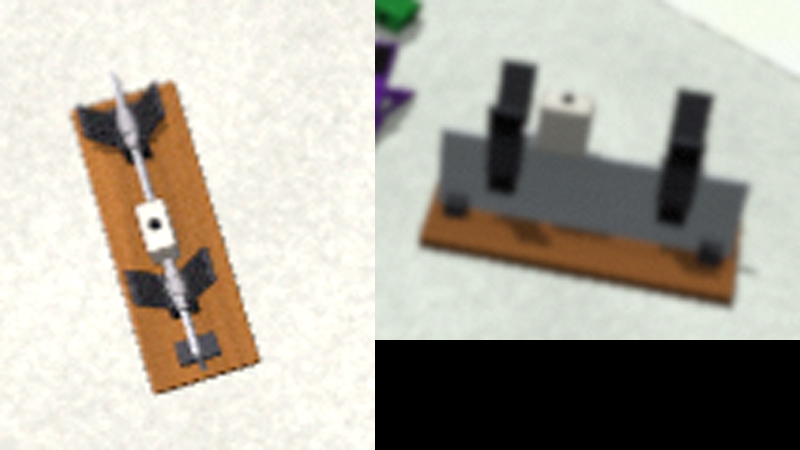

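View pics/crop1.png

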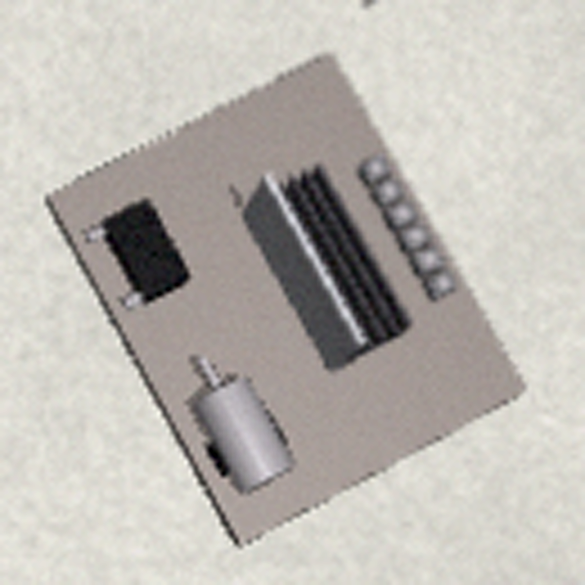

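```bash
cat >> h.py <<'E'
def ray(name,px,obs=None):
    i=camera_info(name);K=i['mtx']
    p=cv2.undistortPoints(np.array([[px]],float),K,np.array([i['k1'],0,0,0,0.]))[0,0]
    d=np.array([p[0],-p[1],-1.])
    if name=='wrist':
        T=np.eye(4);T[:3,:3]=R.from_rotvec(obs['tcp_rot']).as_matrix();T[:3,3]=obs['eef_pos'];M=T@i['tool_from_camera']
    else: M=np.linalg.inv(i['camera_from_world'])
    return M[:3,3],M[:3,:3]@d
def onz(name,px,z,obs=None):
    o,d=ray(name,px,obs);return o+d*(z-o[2])/d[2]
def proj(name,P,obs=None):
    i=camera_info(name)
    if name=='wrist':
        T=np.eye(4);T[:3,:3]=R.from_rotvec(obs['tcp_rot']).as_matrix();T[:3,3]=obs['eef_pos'];C=np.linalg.inv(T@i['tool_from_camera'])
    else: C=i['camera_from_world']
    c=C[:3,:3]@P+C[:3,3];x,y=c[0]/-c[2],-c[1]/-c[2];f=1+i['k1']*(x*x+y*y);K=i['mtx']
    return K[0,0]*x*f+K[0,2],K[1,1]*y*f+K[1,2]
E
python3 - <<'E'
from h import *
def l(n,a,b,z):
    A,B=onz(n,a,z),onz(n,b,z);d=B-A;print(A.round(4),B.round(4),'len',np.linalg.norm(d).round(4),'mid',((A+B)/2).round(4),'ang',np.degrees(np.arctan2(d[1],d[0])).round(1))
c=lambda x,y:(215+x/3.75,105+y/3.75)
k=lambda x,y:(325+x/4.5,110+y/4.5)
print('strip');l('top',c(205,365),c(117,75),.08)
print('foot long edges');l('top',c(155,390),c(75,110),.012);l('top',c(258,360),c(173,85),.012)
print('clip tops');l('top',c(129,287),c(212,265),.126)
print('box top');l('top',c(161,256),c(153,203),.122)
print('plain tops');l('top',c(82,125),c(163,103),.126)
print('plate');l('top',k(366,348),k(265,178),.1)
s=lambda x,y:(315+x/3.4,135+y/3.4)
print('scene strip');l('scene',s(440-375,130),s(748-375,186),.08)
print('scene plate');l('scene',(253,274),(313,277),.1)
E
```

```text
strip
[0.4695 0.147  0.08  ] [0.6725 0.2141 0.08  ] len 0.2137 mid [0.571  0.1806 0.08  ] ang 18.3
foot long edges
[0.4623 0.1879 0.012 ] [0.6688 0.2539 0.012 ] len 0.2168 mid [0.5655 0.2209 0.012 ] ang 17.7
[0.4849 0.1152 0.012 ] [0.6889 0.1826 0.012 ] len 0.2148 mid [0.5869 0.1489 0.012 ] ang 18.3
clip tops
[0.5125 0.1938 0.126 ] [0.5279 0.1403 0.126 ] len 0.0557 mid [0.5202 0.1671 0.126 ] ang -74.0
box top
[0.5344 0.1742 0.122 ] [0.57   0.1807 0.122 ] len 0.0362 mid [0.5522 0.1774 0.122 ] ang 10.3
plain tops
[0.6216 0.2291 0.126 ] [0.6374 0.176  0.126 ] len 0.0554 mid [0.6295 0.2026 0.126 ] ang -73.4
plate
[ 0.5092 -0.1951  0.1   ] [ 0.6061 -0.1401  0.1   ] len 0.1114 mid [ 0.5577 -0.1676  0.1   ] ang 29.6
scene strip
[0.4793 0.1498 0.08  ] [0.678  0.2145 0.08  ] len 0.209 mid [0.5786 0.1821 0.08  ] ang 18.0
scene plate
[ 0.5148 -0.1922  0.1   ] [ 0.607  -0.1386  0.1   ] len 0.1066 mid [ 0.5609 -0.1654  0.1   ] ang 30.2
```

Candidates: the clip with the white box at top (262,181); the plain clip at top (249,139); the green look-alike (197,268); and the purple one (243,243). The crop shows the box joined to the strip clip nearer the robot, so I choose (262,181).

```bash
python3 -m inch '[[[-7.07,0,0],[0,-16.2,-12.3],85],[[-7.07,0,0],[0,-16.2,-12.3],85],[[-7.07,0,0],[0,-16.2,-12.3],85],[[-7.07,0,0],[0,-16.2,-12.3],85],[[-7.07,0,0],[0,-16.2,-12.3],85],[[-7.07,0,0],[0,-16.2,-12.3],85],[[-7.07,0,0],[0,-16.2,-12.3],85],[[-7.07,0,0],[0,-16.2,-12.3],85],[[-7.07,0,0],[0,-16.2,-12.3],85],[[-7.07,0,0],[0,-16.2,-12.3],85],[[-7.07,0,0],[0,-16.2,-12.3],85],[[-7.07,0,0],[0,-16.2,-12.3],85]]' 30
```

```text
t: 1.15
eef_pos: [0.5125, 0.1809, 0.2312]
tcp_rot: [-1.436, 1.044, 1.436]
force: [1.3, 0.8, -0.1]
gripper_width: 0.085
```

```bash
python3 -m inch '[[[0,0,0],[0,0,0],85],[[0,0,0],[0,0,0],85],[[0,0,0],[0,0,0],85]]'
python3 - <<'E'
from h import *
o=env.get_obs();im=camera('wrist');save(im,'w1.png')
print(o['t'],o['eef_pos'],o['q'].round(3));print(R.from_rotvec(o['tcp_rot']).as_matrix().round(3))
np.save('o1.npy',o,allow_pickle=True)
E
```

```text
t: 1.4
eef_pos: [0.5118, 0.1829, 0.2309]
tcp_rot: [-1.435, 1.045, 1.437]
force: [0.5, -0.4, 1.1]
gripper_width: 0.0853
1.4 [0.51183343 0.18288109 0.23092792] [ 1.560e-01 -3.000e-03  1.900e+00  1.000e-03  1.245e+00 -1.728e+00]
[[-0.001 -0.951 -0.308]
 [ 0.    -0.308  0.951]
 [-1.     0.001  0.001]]
```

View pics/w1.png

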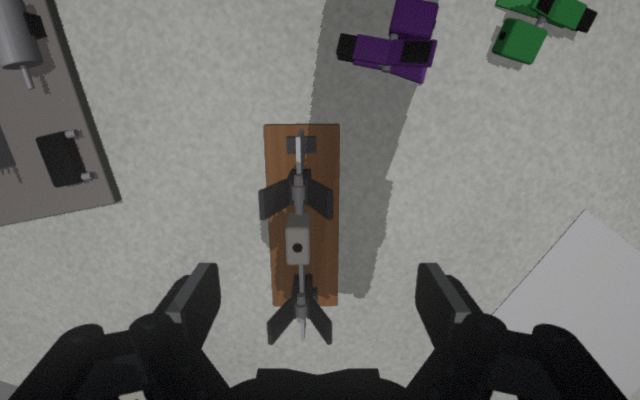

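Run:
```python
from h import *
a=cv2.imread('pics/w1.png')[120:270,240:360]
cv2.imwrite('pics/w1c.png',cv2.convertScaleAbs(cv2.resize(a,(480,600),interpolation=2),alpha=2.2))
```

```text
(no output)
```

View pics/w1c.png

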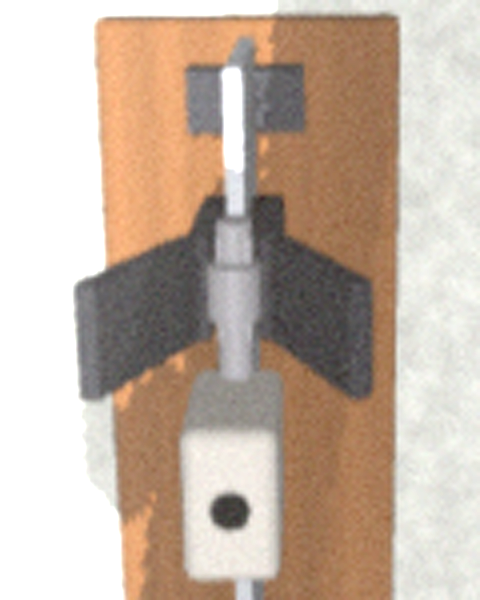

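Run:
```python
from h import *
o=np.load('o1.npy',allow_pickle=True).item()
f=lambda x,y,z:onz('wrist',(240+x/4,120+y/4),z,o)
Rm=R.from_rotvec(o['tcp_rot']).as_matrix()
q=[f(77,285,.126),f(83,398,.126),f(372,280,.126),f(370,395,.126)]
m=np.mean(q,0);print('handles',np.round(q,4).tolist(),m.round(4),'w',np.linalg.norm(q[0]-q[2]),np.linalg.norm(q[0]-q[1]))
b=[f(*p,.122) for p in((183,432),(280,432),(188,577),(278,577))]
bm=np.mean(b,0);print('box',bm.round(4),np.linalg.norm(b[0]-b[1]),np.linalg.norm(b[0]-b[2]))
a=np.radians(18);u=np.array([np.cos(a),np.sin(a),0]);v=np.array([-u[1],u[0],0])
print('origin from box',(bm-u*.037).round(4))
for n,P in(('h',m),('b',bm-u*.037)):
    d=P-o['eef_pos'];print(n,'tool delta/25',(Rm.T@d/.025).round(2))
s=[f(233,180,.08),f(245,590,.08)];d=s[1]-s[0];print('strip',np.round(s,4),np.degrees(np.arctan2(d[1],d[0])),'yaw',np.degrees(np.arctan2(Rm[1,2],Rm[0,2]))-90, 'lat of strip vs box',[(x-bm)@v for x in s],(m-bm)@v)
```

```text
handles [[0.5209, 0.1386, 0.126], [0.5426, 0.1456, 0.126], [0.5029, 0.1912, 0.126], [0.5248, 0.1983, 0.126]] [0.5228 0.1684 0.126 ] w 0.055639543120331814 0.022756569613628812
box [0.5574 0.1801 0.122 ] 0.019231869789343343 0.032117056557800665
origin from box [0.5222 0.1687 0.122 ]
h tool delta/25 [ 4.2  -0.24 -0.69]
b tool delta/25 [ 4.36 -0.22 -0.67]
strip [[0.5024 0.1611 0.08  ]
 [0.5973 0.1931 0.08  ]] 18.621341669355647 yaw 17.92617441116279 lat of strip vs box [np.float64(-0.00107525812319608), np.float64(1.0108105769004063e-05)] -0.00044347676072037026
```

```bash
python3 -m inch '[[[0,0,0],[0,-0.23,-0.68],85],[[0,0,0],[1.2,-0.23,-0.68],85],[[0,0,0],[2.4,-0.23,-0.68],85],[[0,0,0],[3.4,-0.23,-0.68],85],[[0,0,0],[4.2,-0.23,-0.68],85],[[0,0,0],[4.8,-0.23,-0.68],85],[[0,0,0],[5.3,-0.23,-0.68],85],[[0,0,0],[5.35,-0.23,-0.68],85],[[0,0,0],[5.35,-0.23,-0.68],85],[[0,0,0],[5.35,-0.23,-0.68],85]]' 30
python3 - <<'E'
from h import *
save(camera('wrist'),'w2.png');save(camera('scene'),'s2.png')
E
```

```text
t: 2.28
eef_pos: [0.5235, 0.1692, 0.0986]
tcp_rot: [-1.438, 1.042, 1.436]
force: [0.2, 0.4, -0.1]
gripper_width: 0.0851
```

View pics/w2.png

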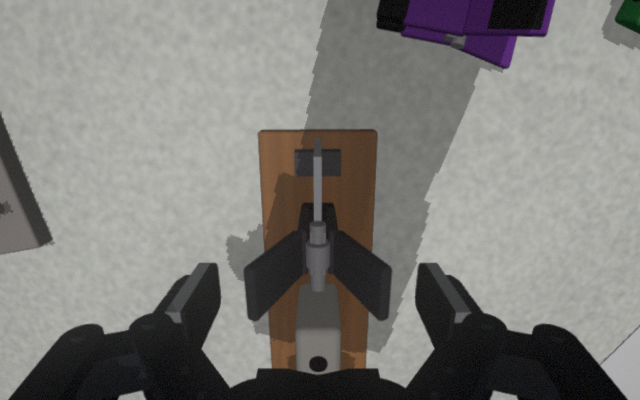

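The fingers straddle the splayed handles symmetrically (handles at columns 247 and 391, pads at 218 and 418), so I'm closing.

```bash
python3 -m inch '[[[0,0,0],[0,0,0],15],[[0,0,0],[0,0,0],15],[[0,0,0],[0,0,0],15],[[0,0,0],[0,0,0],15],[[0,0,0],[0,0,0],15],[[0,0,0],[0,0,0],15],[[0,0,0],[0,0,0],15],[[0,0,0],[0,0,0],15],[[0,0,0],[0,0,0],15],[[0,0,0],[0,0,0],15],[[0,0,0],[0,0,0],15],[[0,0,0],[0,0,0],15]]' 35
python3 - <<'E'
from h import *
save(camera('wrist'),'w3.png')
E
```

```text
t: 3.38
eef_pos: [0.5257, 0.169, 0.1013]
tcp_rot: [-1.439, 1.039, 1.431]
force: [0.0, 1.5, 9.9]
gripper_width: 0.0204
```

View pics/w3.png

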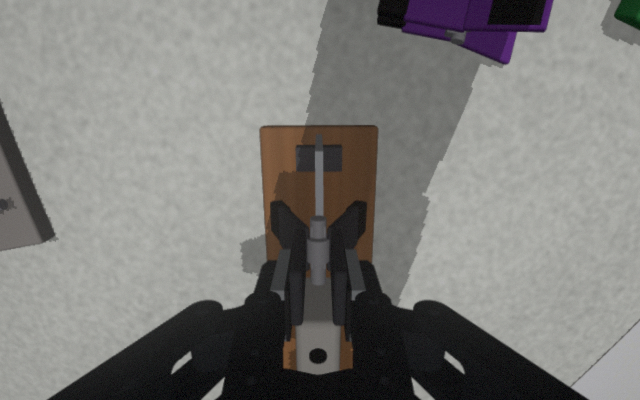

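```bash
python3 -m inch '[[[0,0,0],[-0.4,0,0],15],[[0,0,0],[-1.0,0,0],15],[[0,0,0],[-1.8,0,0],15],[[0,0,0],[-2.6,0,0],15],[[0,0,0],[-3.4,0,0],15],[[0,0,0],[-4,0,0],15],[[0,0,0],[-4.3,0,0],15],[[0,0,0],[-4.3,0,0],15],[[0,0,0],[-4.3,0,0],15]]' 35
python3 - <<'E'
from h import *
o=env.get_obs();print(o['gripper_width'],o['eef_pos'])
a=camera('wrist');b=camera('scene');save(a,'w4.png');save(b,'s4.png')
c=np.zeros((400,800,3),np.uint8);c[:,:400]=cv2.convertScaleAbs(a[:,120:520],alpha=1.6);c[:,400:]=cv2.convertScaleAbs(cv2.resize(b[60:260,280:480],(400,400)),alpha=1.6);save(c,'c4.png')
E
```

```text
t: 4.18
eef_pos: [0.5226, 0.1683, 0.2048]
tcp_rot: [-1.436, 1.045, 1.437]
force: [-0.1, 0.1, -1.9]
gripper_width: 0.0209
0.020887404392886545 [0.52263305 0.16829382 0.20477093]
```

View pics/c4.png

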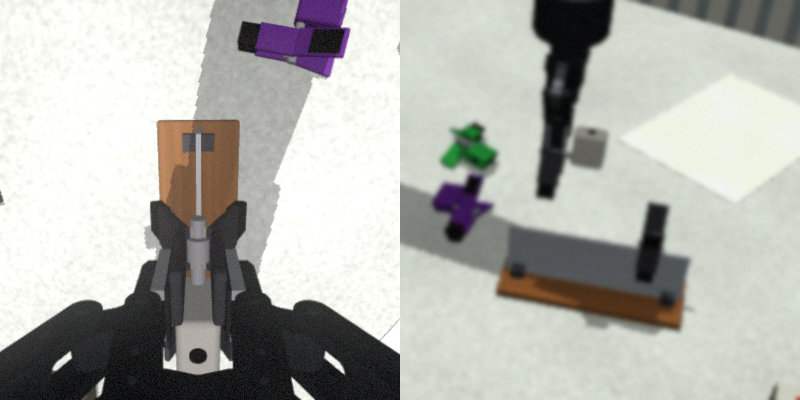

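```bash
python3 -m inch '[[[0,0,0],[0,0.1,-0.5],15],[[-0.2,0,0],[0,0.3,-1.4],15],[[-0.4,0,0],[0,0.5,-2.5],15],[[-0.7,0,0],[0,0.74,-3.7],15],[[-1,0,0],[0,1,-5],15],[[-1.2,0,0],[0,1.26,-6.3],15],[[-1.4,0,0],[0,1.5,-7.5],15],[[-1.6,0,0],[0,1.76,-8.8],15],[[-1.8,0,0],[0,2,-10],15],[[-2,0,0],[0,2.24,-11.2],15],[[-2,0,0],[0,2.5,-12.4],15],[[-2,0,0],[0,2.66,-13.2],15]]' 35; python3 -m inch '[[[0,0,0],[0,0,0],15],[[0,0,0],[0,0,0],15],[[0,0,0],[0,0,0],15]]'
python3 - <<'E'
from h import *
o=env.get_obs();print(o['gripper_width'],o['eef_pos'])
np.save('o5.npy',o,allow_pickle=True)
a=camera('wrist');b=camera('top');d=camera('scene');save(a,'w5.png');save(b,'t5.png');save(d,'s5.png')
c=np.zeros((400,800,3),np.uint8);c[:,:400]=cv2.convertScaleAbs(a[:,120:520],alpha=1.6);c[:,400:]=cv2.convertScaleAbs(cv2.resize(d[200:360,200:360],(400,400)),alpha=1.6);save(c,'c5.png')
E
```

```text
t: 5.28
eef_pos: [0.5606, -0.1695, 0.2039]
tcp_rot: [-1.581, 0.917, 1.583]
force: [0.2, -0.6, -0.1]
gripper_width: 0.0209
t: 5.53
eef_pos: [0.5607, -0.1659, 0.2041]
tcp_rot: [-1.581, 0.915, 1.585]
force: [-0.7, 0.7, -0.2]
gripper_width: 0.0207
0.020672277174958644 [ 0.56073228 -0.16586339  0.20407632]
```

View pics/c5.png

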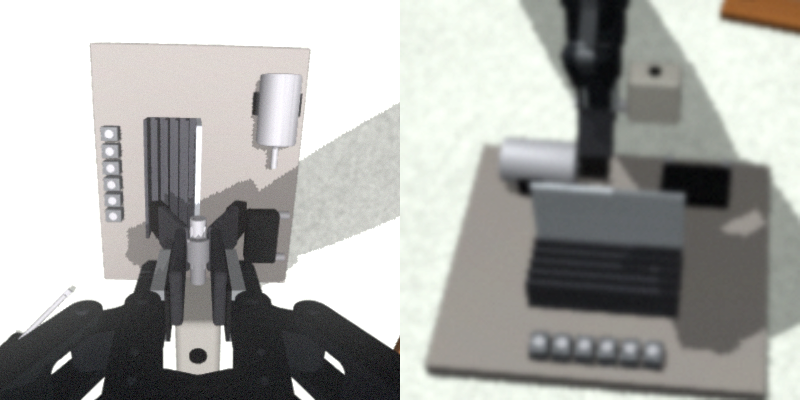

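Run:
```python
from h import *
a=cv2.imread('pics/w5.png')[110:240,260:380]
cv2.imwrite('pics/w5c.png',cv2.convertScaleAbs(cv2.resize(a,(552,598),interpolation=2),alpha=1.8))
o=np.load('o5.npy',allow_pickle=True).item()
Rm=R.from_rotvec(o['tcp_rot']).as_matrix()
print('yaw-90',np.degrees(np.arctan2(Rm[1,2],Rm[0,2]))-90)
for px in((318.5,125),(318.5,210)):
    P=onz('wrist',px,.1,o);print(px,P.round(4),'tool mm',(Rm.T@(P-o['eef_pos'])*1000).round(1))
# box hole
i=camera_info('wrist');M=i['tool_from_camera']
p=cv2.undistortPoints(np.array([[[318.,355.]]]),i['mtx'],np.array([i['k1'],0,0,0,0.]))[0,0]
d=M[:3,:3]@np.array([p[0],-p[1],-1]);c=M[:3,3]
for y in(-.034,-.037,-.04): print('hole tool',(c+d*(y-c[1])/d[1]).round(4))
```

```text
yaw-90 29.941002482359863
(318.5, 125) [ 0.5138 -0.1934  0.1   ] tool mm [104.1  54.3  -0.6]
(318.5, 210) [ 0.5691 -0.1615  0.1   ] tool mm [104.1  -9.5  -0.5]
hole tool [-0.0212 -0.034  -0.0009]
hole tool [-0.0179 -0.037  -0.0009]
hole tool [-0.0146 -0.04   -0.0009]
```

View pics/w5c.png

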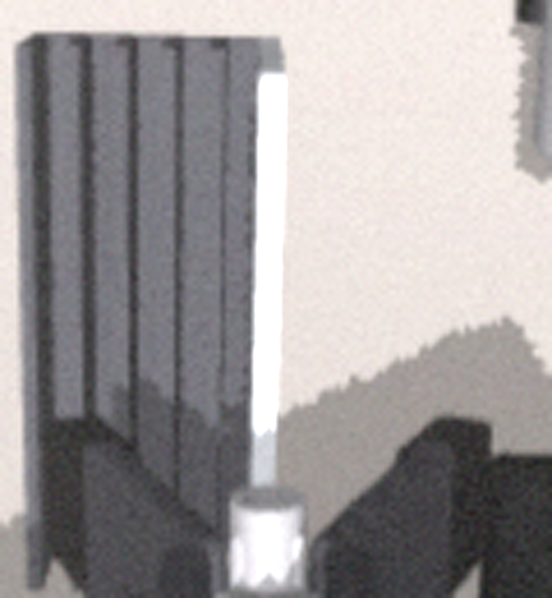

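Plate edge runs from pixel (319,126) to (317,214), within 1.5 mm and about 1.4° of the clip's plane, and its middle is about 1 mm off the tool axis. I'm lowering.

```bash
python3 -m inch '[[[0,0,0],[0.5,0,-0.03],15],[[0,0,0],[1.1,0,-0.03],15],[[0,0,0],[1.7,0,-0.03],15],[[0,0,0],[2.2,0,-0.03],15],[[0,0,0],[2.6,0,-0.03],15],[[0,0,0],[2.9,0,-0.03],15],[[0,0,0],[3.1,0,-0.03],15],[[0,0,0],[3.1,0,-0.03],15],[[0,0,0],[3.1,0,-0.03],15]]' 35
python3 - <<'E'
from h import *
o=env.get_obs();print(o['force'],o['eef_pos'])
a=camera('wrist');d=camera('scene');save(a,'w6.png')
c=np.zeros((400,800,3),np.uint8);c[:,:400]=cv2.convertScaleAbs(a[:,120:520],alpha=1.6);c[:,400:]=cv2.convertScaleAbs(cv2.resize(d[200:360,200:360],(400,400)),alpha=1.6);save(c,'c6.png')
E
```

```text
t: 6.43
eef_pos: [0.562, -0.1667, 0.1277]
tcp_rot: [-1.583, 0.915, 1.583]
force: [0.7, -0.8, 0.1]
gripper_width: 0.0207
[ 0.74728803 -0.76577552  0.1453807 ] [ 0.56203031 -0.1667333   0.12772827]
```

View pics/c6.png

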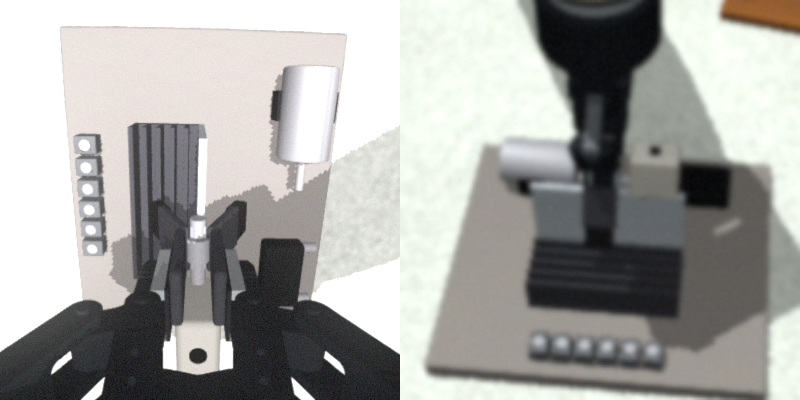

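```bash
python3 -m inch '[[[0,0,0],[0.1,0,0],15],[[0,0,0],[0.2,0,0],15],[[0,0,0],[0.3,0,0],15],[[0,0,0],[0.3,0,0],15],[[0,0,0],[0.3,0,0],15]]' 35
```

```text
t: 6.95
eef_pos: [0.5623, -0.1669, 0.1215]
tcp_rot: [-1.584, 0.915, 1.582]
force: [-2.4, 1.0, 5.7]
gripper_width: 0.0207
```

```bash
python3 -m inch '[[[0,0,0],[0.1,0,0],35],[[0,0,0],[0.1,0,0],50],[[0,0,0],[0.1,0,0],65],[[0,0,0],[0.1,0,0],85],[[0,0,0],[0,0,0],85],[[0,0,0],[0,0,0],85],[[0,0,0],[0,0,0],85],[[0,0,0],[0,0,0],85],[[0,0,0],[0,0,0],85],[[0,0,0],[0,0,0],85]]'
python3 - <<'E'
from h import *
o=env.get_obs();print(o['force'],o['eef_pos'])
a=camera('wrist');d=camera('scene');save(a,'w7.png')
c=np.zeros((400,800,3),np.uint8);c[:,:400]=cv2.convertScaleAbs(a[:,120:520],alpha=1.6);c[:,400:]=cv2.convertScaleAbs(cv2.resize(d[200:360,200:360],(400,400)),alpha=1.6);save(c,'c7.png')
E
```

```text
t: 7.78
eef_pos: [0.5618, -0.1667, 0.1201]
tcp_rot: [-1.583, 0.915, 1.583]
force: [-0.9, -0.6, -0.5]
gripper_width: 0.0845
[-0.94181962 -0.61925487 -0.50633598] [ 0.56182932 -0.16666385  0.12009275]
```

View pics/c7.png

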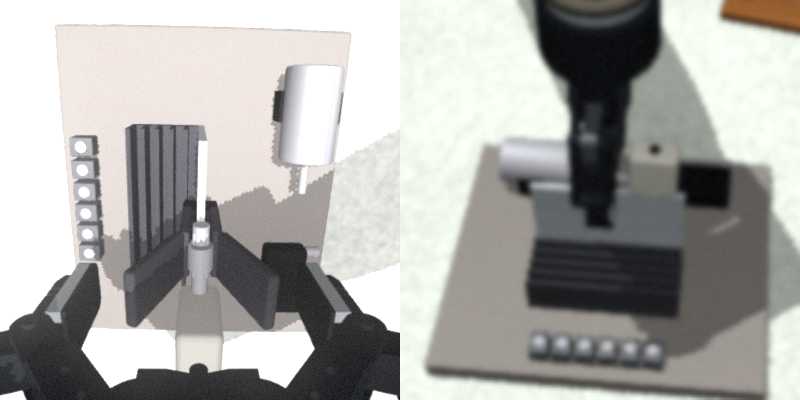

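Released: the handles are splayed (columns 127 and 278 in the left half), clear of the fingers at 95 and 318, and the jaws are closed on the plate. I'm withdrawing upwards and checking.

```bash
python3 -m inch '[[[0,0,0],[-0.5,0,0],85],[[0,0,0],[-1.3,0,0],85],[[0,0,0],[-2.3,0,0],85],[[0,0,0],[-3.3,0,0],85],[[0,0,0],[-4.3,0,0],85],[[0,0,0],[-5,0.8,0],85],[[0,0,0],[-5,1.6,0],85],[[0,0,0],[-5,2,0],85],[[0,0,0],[-5,2,0],85],[[0,0,0],[-5,2,0],85]]'
python3 - <<'E'
from h import *
o=env.get_obs();print(o['eef_pos']);np.save('o8.npy',o,allow_pickle=True)
a=camera('wrist');d=camera('scene');t=camera('top');save(a,'w8.png');save(d,'s8.png');save(t,'t8.png')
c=np.zeros((400,800,3),np.uint8);c[:,:400]=cv2.convertScaleAbs(a[:,120:520],alpha=1.6);c[:,400:]=cv2.convertScaleAbs(cv2.resize(d[140:380,200:440],(400,400)),alpha=1.6);save(c,'c8.png')
a0=cv2.imread('pics/scene0.png').astype(int)[140:230,385:430];b=d[:,:,::-1].astype(int)[140:230,385:430];print('plain clip region diff scene',np.abs(a0-b).mean())
save(cv2.convertScaleAbs(cv2.resize(a[120:400,220:420],(560,590+194-200)),alpha=1.8),'w8c.png')
E
```

```text
t: 8.72
eef_pos: [0.5181, -0.1915, 0.2447]
tcp_rot: [-1.582, 0.915, 1.583]
force: [0.7, -0.0, 0.3]
gripper_width: 0.085
[ 0.51813322 -0.19154272  0.2447332 ]
plain clip region diff scene 14.455473251028806
```

View pics/c8.png

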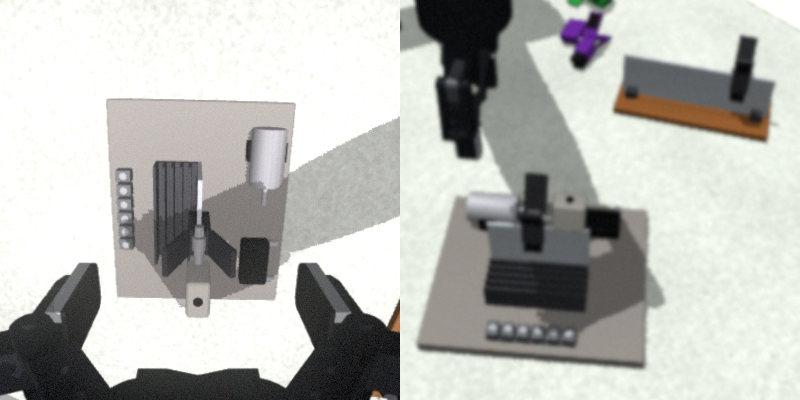

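View pics/w8c.png

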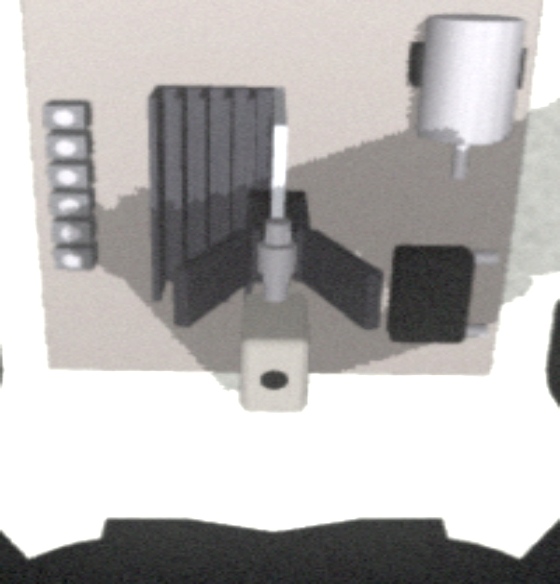

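Run:
```python
from h import *
o=np.load('o8.npy',allow_pickle=True).item()
f=lambda x,y,z:onz('wrist',(220+x/2.8,120+y/2.0857),z,o)
mid=np.array([.559,-.1665,.1]);a=np.radians(30);u=np.array([np.cos(a),np.sin(a),0]);v=np.array([-u[1],u[0],0])
e=f(280,125,.1);print('plate near end',e.round(4),'->mid',(e+u*.055).round(4))
mid=e+u*.055
q=np.array([f(175,268,.146),f(180,325,.146),f(382,270,.146),f(378,328,.146)]);m=q.mean(0)
print('handles w',np.linalg.norm(q[0]-q[2]),np.linalg.norm(q[1]-q[3]),'origin along/across',(m-mid)@u,(m-mid)@v)
b=np.array([f(*p,.142) for p in((243,345),(305,343),(245,408),(305,410))]);bm=b.mean(0);print('box',np.linalg.norm(b[0]-b[1]),np.linalg.norm(b[0]-b[2]),'along-37mm/across',(bm-mid)@u-.037,(bm-mid)@v)
d=bm-m;print('x axis ang',np.degrees(np.arctan2(d[1],d[0])))
# plain clip: dark centroid, scene pictures
for n in('scene0','s8'):
    im=cv2.imread(f'pics/{n}.png')[155:205,396:416].max(2);ys,xs=np.where(im<45);print(n,len(xs),xs.mean()+396,ys.mean()+155)
```

```text
plate near end [ 0.5143 -0.1927  0.1   ] ->mid [ 0.5619 -0.1652  0.1   ]
handles w 0.05746261428331729 0.056587017641050584 origin along/across 0.0007759115177955567 -0.0005769501420829037
box 0.0181827129231279 0.02945546789436761 along-37mm/across 0.001204516374599604 -0.0018146448964484873
x axis ang 28.106024670081293
scene0 389 404.7737789203085 183.26221079691516
s8 354 404.8898305084746 182.909604519774
```

```bash
python3 -c "
from plant import env,workorder
print(env.get_obs()['t']);print(workorder.sign_off())"
```

```text
8.8667
the job is handed in; nothing more can be done
None
```

I moved the sensor clip onto the heat-sink plate, released it there and handed the job in at 8.9 s; no verdict was reported. I squeezed its handles at 35 N (opening about 21 mm) and lifted it about 107 mm off the parking strip. I then lowered it over the plate until the force showed contact (about 6 N), opened the fingers and backed away.

**Position:** my last checks put the clip about 1 mm from the middle along the plate and 0.6–1.8 mm off across it. It is square to the plate within about 2°.

**Jaws and height:** the handles were splayed to about 57 mm, which means the jaws are closed. I did not measure the final height directly; it comes from the contact force and the tool height, which put the clip's origin about 8 mm above the edge.

**Plain clip:** its image centroid moved less than 0.4 px between the first and last scene pictures. A plain brightness difference over that area was noticeable (about 14 levels), which I put down to the arm's shadow moving.

**Measured sizes:** in the last view the box top measured 18 x 29 mm against the given 20 x 34 mm, so I rely more on the handle measurement.

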